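# Switch on the ring-light supply at the microscope bench

### The arm

A 6-joint arm with a two-finger parallel gripper is mounted at the origin on the work surface. World frame = base frame: x ahead of the robot, y to its left, z up, the work surface at z = 0. Lengths are in m, angles in rad, forces in N, time in s.
With the tool pointing down it reaches from about 0.3 to 0.95 m from the base axis. Payload 3.1 kg.
Tool frame: the origin (TCP) lies midway between the tips of the shut fingers; the grasp point (between the pads) lies ctrl.grip_point_offset behind it (ctrl.grip_point_offset is the distance from the TCP to the grasp point, in m); z points along the fingers, y is the direction in which the jaws open and shut (so a half turn about z gives the same grasp; the last joint's range is limited). The gripper opens to 85 mm and grips with 20 to 120 N. Pads are 22 mm wide; open, the fingers measure 114 mm over their backs; the gripper's body (76 mm by 85 mm) begins 54 mm behind the grasp point. The pads swing forward as they close: fully open they stand 13 mm farther back than shut.
Start: joints at [1.279, 0.308, 1.634, -0, 1.2, -0.07], TCP at [0.138, 0.61, 0.21] pointing down, gripper open.
Joint ranges: [-3.06, 3.06], [-0.79, 1.96], [0.05, 2.63], [-1.19, 4.34], [0.05, 2.64], [-2.94, 2.94]. Speed limits (rad/s): [2.79, 2.79, 3.14, 3.14, 3.14, 3.14].

### API

Orientations are given as a rotation vector (axis times angle).
In Python, from workcell import ctrl, camera, camera_info gives the robot as it stands. The module is installed in compiled form; this text tells all that it offers.
- The arm moves only by the tool servo_tool, never from a script. Its argument "targets" is a list of rows, each a list of 4 numbers: the shift along the tool's x, y, z in m, then the turn about the tool's z in rad. In form: [[dx, dy, dz, yaw], ...]. A call has 1 to 8 rows; each row shifts and turns the pose as measured when the row begins, along the tool's axes as they then stand; what a row does not reach is not made up. A row lasts 1/12 s, in which the tool goes at most 41.7 mm and 7.16 degrees, less where a joint would pass 70% of its speed; a pose out of reach is approached as far as the arm can. A call with a gripper value outside its range is refused whole. "gripper" is the finger opening in m, from 0 to 0.0854, set as the call begins (left out, the last holds). The fingers move at their own pace and stop on an object; "newtons" is the grip in N (left out, the last holds). Time passes only in rows, so rows that do not move let the fingers close. It gives the time, the measured TCP pose, the force and the opening at its end, in the units of the state.
- ctrl.sense(): the state, without advancing time (a new reading comes with each control period).
- camera(name): name is "scene" or "top" or "wrist"; returns the picture (420x560x3 uint8, blue, green, red); there is no depth.
- camera_info(name): a dict with "mtx" (3x3 intrinsics, pixels), "dist_coeffs" ([k1, k2, p1, p2, k3] as OpenCV has them; the pictures are not rectified), "R" (3x3) and "t" (3): a world point X has camera coordinates R X + t. Camera axes: x right, y down, z forward; pixel columns grow to the right and rows downward; lengths in m; the calibration is good to about 2 mm. A picture is of the moment at which its call begins: read the wrist's pose just before it. camera_info takes no time and is no camera call; for the wrist camera it gives the pose at the moment of the call.
- ctrl.finish_job(): hands the job in, once; it reports no verdict.
The state is a dict: "time_s": time; "joint_positions": joint angles; "dq": joint speeds; "effort": joint torques, N m; "ee_pos": TCP position; "ee_rot": TCP orientation; "wrist_force": force on the tool from outside, world axes, zero at the start; "torque": the same for the moment, N m; "width": finger opening in m.
Only numpy, scipy, OpenCV 4.12 (cv2) and the standard library are available. Lean on these libraries where they do the work, as an engineer would, in place of code of your own. Each camera call takes 0.05 s, during which the arm holds its last target. There are 200 camera calls.

### The job

Switch on the microscope's ring light: on the bench stand three lamp supplies, and the ring light's is the one whose toggle has a T-shaped cross-bar handle. Throw that toggle fully over towards the end of its box with the steel lamp socket, which is ON. Leave the toggles of the other two supplies, with the round ball and the flat paddle, as they are.

Things in the scene. Friction and masses are not known exactly. Their poses are not given: they have to be found in the camera images.
- tee_unit: White box of the ring-light supply, fixed to the bench: 130 long (x), 84 wide (y), top 60 mm above the bench; a 34 mm steel lamp socket juts 21 mm from its +x (ON) end. Origin: centre of the underside; z up. The toggle's hinge line runs along y, 56 mm above the origin. Three such boxes stand side by side in any order, 170 mm or more apart centre to centre, each turned up to 0.6 rad.
- tee_toggle (a joint): T toggle: 9 mm steel stem, dark steel cross-bar 14 mm thick, 50 mm long (along box y), its centre 65 mm from the hinge. 0 = OFF (start): bar at box x -37, z 110 mm; 0.6 upright: x 0, z 121; 1.2 = ON: x +37, z 110, leaning to the socket. About 120 g: its weight tips it to the end it leans to and holds it (1 N at the bar moves it).
- ball_toggle (a joint): Toggle of a bystander supply, alike in box, stem and action, with a dark steel ball handle of 28 mm diameter, its centre 65 mm from the hinge. 0 = OFF, leaning away from its socket end; 1.2 = ON, leaning to its socket end. Starts ON, to stay ON.
- paddle_toggle (a joint): Toggle of a bystander supply, alike in box, stem and action, with a flat dark steel paddle handle 26 wide, 36 tall, 9 mm thick. 0 = OFF, leaning away from its socket end; 1.2 = ON, leaning to its socket end. Starts OFF, to stay OFF.

How it is judged:
By the outcome, as a careful person would: the job done as asked, in the order asked, and still so for the second after the job is handed in, with the robot touching nothing.
It also fails if it takes over 32 s, if anything falls off the work surface, if the arm or the gripper's body presses on something with over 40 N, if the wrist force passes 120 N, or if a joint passes its speed limit or range.

## Working session

There is one attempt and no reset: what is moved stays moved. The work goes in short steps, Python scripts to look and compute and a tool call to move; the robot and the scene stay as the last step left them, time stands still between calls to the robot, and variables do not carry over. Pictures are saved under pics/ and viewed, about 8 in all and at most 12, crops included, and the job is handed in when it is done.

Besides the shell and the picture viewer there is one more tool, called after "Call:" by a JSON object that holds its "name" and its "arguments". servo_tool: Moves the arm, as the interface text tells. Its arguments: {"type":"object","properties":{"targets":{"type":"array","items":{"type":"array","items":{"type":"number"}}},"gripper":{"type":"number"},"newtons":{"type":"number"}},"required":["targets"]}

```bash
mkdir -p pics; python3 - <<'E'
from workcell import ctrl,camera,camera_info
import cv2,numpy as np
s=ctrl.sense();print({k:np.round(v,3).tolist() for k,v in s.items()},ctrl.grip_point_offset)
for n in("scene","top"):
    i=camera_info(n);print(n,{k:np.round(v,4).tolist() for k,v in i.items()})
    cv2.imwrite(f"pics/{n}0.png",camera(n))
E
```

```text
{'time_s': 0.0, 'joint_positions': [1.279, 0.309, 1.635, -0.0, 1.2, -0.07], 'dq': [0.001, 0.001, 0.0, -0.002, 0.001, 0.0], 'effort': [0.0, -41.524, -27.667, -0.0, 0.01, 0.0], 'ee_pos': [0.137, 0.609, 0.208], 'ee_rot': [-0.348, -3.122, 0.004], 'wrist_force': [0.046, 0.722, 0.627], 'torque': [-0.008, 0.011, -0.006], 'width': 0.085} 0.0187
scene {'mtx': [[418.6081, 0.0, 281.4656], [0.0, 418.6081, 209.3744], [0.0, 0.0, 1.0]], 'dist_coeffs': [-0.0221, 0.0, 0.0, 0.0, 0.0], 'R': [[-0.7368, 0.6759, -0.0153], [0.5071, 0.5376, -0.6737], [-0.4471, -0.5041, -0.7389]], 't': [0.4376, -0.2369, 1.296]}
top {'mtx': [[425.7237, 0.0, 283.3287], [0.0, 425.7237, 212.1981], [0.0, 0.0, 1.0]], 'dist_coeffs': [-0.0936, 0.0, 0.0, 0.0, 0.0], 'R': [[-0.0262, -0.9997, -0.0029], [-0.9931, 0.0264, -0.1142], [0.1142, -0.0001, -0.9935]], 't': [0.0087, 0.5547, 1.1368]}
```

View pics/scene0.png

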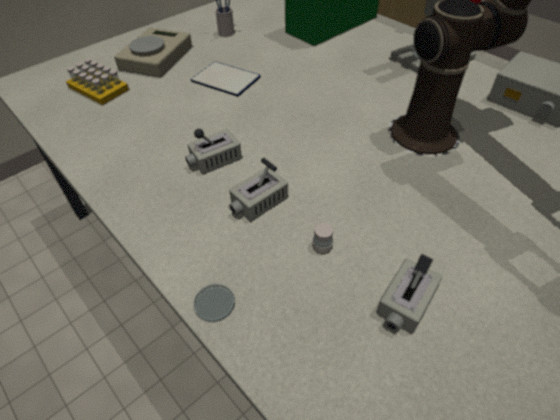

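View pics/top0.png

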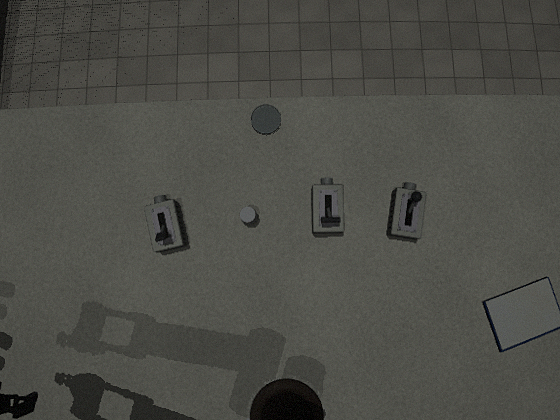

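The ball unit is at top (408,212), with its socket towards the image top. The middle unit at top (328,207) looks like the T, and the left one at (166,225) like the paddle. I'll enlarge crops to confirm and to read pixels.

```bash
python3 - <<'E'
import cv2,numpy as np
t=cv2.imread("pics/top0.png");s=cv2.imread("pics/scene0.png")
g=lambda a:cv2.convertScaleAbs(cv2.resize(a,None,fx=6,fy=6,interpolation=cv2.INTER_CUBIC),alpha=1.5)
a=g(t[170:245,295:360]);b=g(s[150:225,220:285]);
cv2.imwrite("pics/c1.png",np.hstack([a,b]))
c=g(t[185:260,135:200]);d=g(s[250:325,380:445])
cv2.imwrite("pics/c2.png",np.hstack([c,d]))
E
```

```text
(no output)
```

View pics/c1.png

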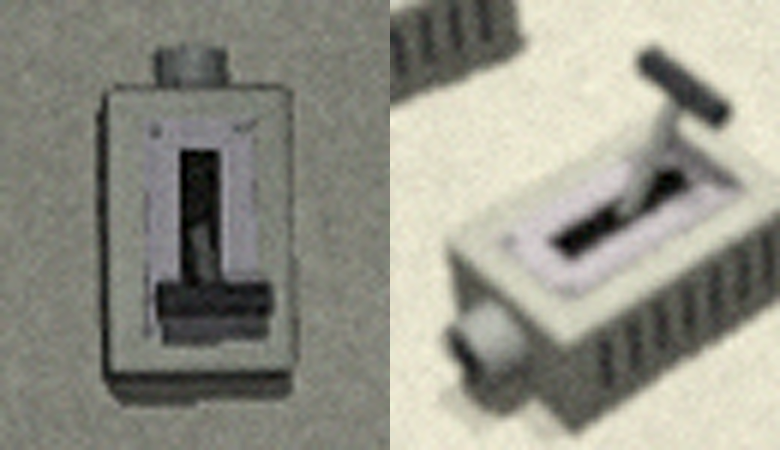

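View pics/c2.png

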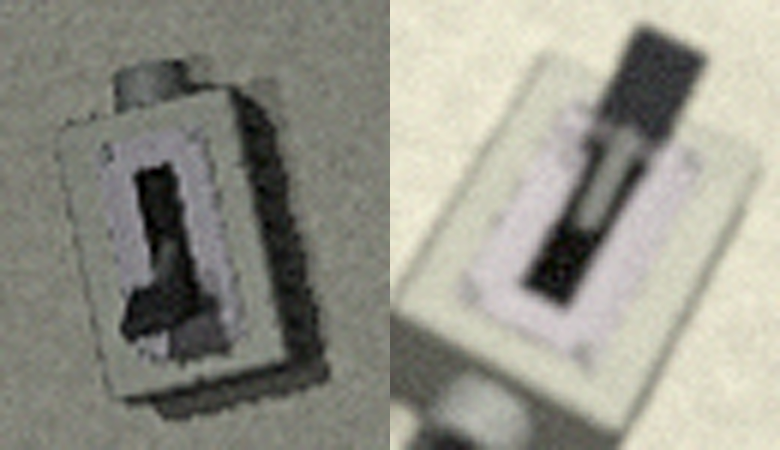

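The middle unit is confirmed as the T: OFF, bar away from the socket. In crop 1 the bar ends are at (157,300) and (272,301) in the top view, and (642,62) and (730,112) in the scene view. The left unit is the paddle.

```bash
cat > h.py <<'E'
import cv2,numpy as np
from workcell import ctrl,camera,camera_info
def P(i): return np.hstack([i["R"],np.reshape(i["t"],(3,1))])
def und(i,p): return cv2.undistortPoints(np.float64(p).reshape(-1,1,2),np.array(i["mtx"]),np.array(i["dist_coeffs"])).reshape(-1,2)
def tri(i,p,j,q):
    X=cv2.triangulatePoints(P(i),P(j),und(i,p).T,und(j,q).T);return (X[:3]/X[3]).T
def plane(i,p,z):
    n=np.c_[und(i,p),np.ones(len(und(i,p)))];R=np.array(i["R"]);d=n@R;c=-R.T@np.ravel(i["t"])
    return c+d*((z-c[2])/d[:,2])[:,None]
E
python3 - <<'E'
from h import *
t=camera_info("top");s=camera_info("scene")
ct=lambda L:[((u+.5)/6-.5+295,(v+.5)/6-.5+170) for u,v in L]
cs=lambda L:[((u-390+.5)/6-.5+220,(v+.5)/6-.5+150) for u,v in L]
print("bar ends+mid",tri(t,ct([(157,300),(272,301),(214.5,300.5)]),s,cs([(642,62),(732,112),(686,87)])).round(4))
c=plane(t,ct([(107,90),(293,88),(293,374),(105,372)]),.06)
print("corners",c.round(4),"mean",c.mean(0).round(4))
ax=(c[0]+c[1]-c[2]-c[3])/2;print("len",np.hypot(*ax[:2]),"wid",np.linalg.norm(c[0]-c[1]),"yaw",np.arctan2(ax[1],ax[0]), "yaw2",np.arctan2(*( (c[0]+c[3]-c[1]-c[2])[:2]*[-1,1])))
# scene corners check: near corners of top
print(tri(t,ct([(107,90),(293,88)]),s,cs([(452,240),(572,345)])).round(4))
sc=plane(s,cs([(452,240),(572,345)]),.06);print(sc.round(4))
# other boxes
e=lambda L:[((u+.5)/6-.5+135,(v+.5)/6-.5+185) for u,v in L]
print("paddle",plane(t,e([(62,128),(230,90),(285,358),(117,398)]),.06).mean(0).round(3))
print("ball",plane(t,[(408,213)],.06).round(3))
E
```

```text
bar ends+mid [[ 0.5335 -0.1101  0.1371]
 [ 0.5111 -0.1375  0.0857]
 [ 0.5222 -0.1243  0.1102]]
corners [[ 0.6244 -0.0864  0.06  ]
 [ 0.6232 -0.1703  0.06  ]
 [ 0.4943 -0.1648  0.06  ]
 [ 0.4974 -0.0812  0.06  ]] mean [ 0.5598 -0.1257  0.06  ]
len 0.1280641899628051 wid 0.08392858230925648 yaw -0.041863724060162776 yaw2 -0.026212621953535548
[[ 0.6335 -0.0985  0.1118]
 [ 0.6108 -0.1528  0.0061]]
[[ 0.6204 -0.1622  0.06  ]
 [ 0.622  -0.0811  0.06  ]]
paddle [0.525 0.318 0.06 ]
ball [[ 0.54  -0.342  0.06 ]]
```

T-unit: box centre (0.560, -0.126), yaw about -0.03. The bar's centre triangulates to (0.522, -0.124, 0.110), which agrees with the text. Plan: shut the fingers, travel at z 0.21 to behind the bar (x≈0.46), lower to tip z≈0.092, and push in +x.

Call:
{"name": "servo_tool", "arguments": {"targets": [[-0.025,-0.033,0,-0.1],[-0.025,-0.033,0,-0.09],[-0.02,-0.036,0,0],[-0.02,-0.036,0,0],[-0.02,-0.036,0,0],[-0.02,-0.036,0,0],[-0.02,-0.036,0,0],[-0.02,-0.036,0,0]], "gripper": 0.0, "newtons": 20}}

```text
time_s: 0.77
ee_pos: [0.2876, 0.316, 0.2023]
ee_rot: [-0.013, -3.137, 0.008]
wrist_force: [1.9, -0.0, -0.2]
width: -0.0002
```

Call:
{"name": "servo_tool", "arguments": {"targets": [[-0.018,-0.036,0,0],[-0.018,-0.036,-0.002,0],[-0.018,-0.036,0,0],[-0.018,-0.036,0,0],[-0.018,-0.036,0,0],[-0.018,-0.036,0,0],[-0.018,-0.036,0,0],[-0.018,-0.036,0,0]]}}

```text
time_s: 1.43
ee_pos: [0.4292, 0.0143, 0.2039]
ee_rot: [-0.009, -3.138, 0.007]
wrist_force: [1.4, 0.8, 0.2]
width: -0.0002
```

Call:
{"name": "servo_tool", "arguments": {"targets": [[-0.014,-0.036,0,0],[-0.014,-0.036,0,0],[0,-0.036,0,0],[0,-0.02,0,0],[0,0,0,0]]}}

```text
time_s: 1.85
ee_pos: [0.459, -0.1281, 0.2038]
ee_rot: [-0.022, -3.14, 0.011]
wrist_force: [-0.8, 0.2, 0.3]
width: -0.0
```

Call:
{"name": "servo_tool", "arguments": {"targets": [[0,0.003,0.03,0],[0,0,0.03,0],[0,0,0.03,0],[0,0,0.022,0],[0,0,0,0]]}}

```text
time_s: 2.27
ee_pos: [0.4609, -0.1264, 0.0901]
ee_rot: [0.032, 3.137, -0.011]
wrist_force: [-0.1, 0.3, -0.6]
width: 0.0004
```

```bash
python3 - <<'E'
from h import *
print(ctrl.sense()["ee_pos"])
a=camera("scene")[100:240,200:340];b=camera("top")[140:280,260:400]
f=lambda a:cv2.convertScaleAbs(cv2.resize(a,(400,400),interpolation=2),alpha=1.4)
cv2.imwrite("pics/p5.png",np.hstack([f(a),f(b)]))
E
```

```text
[ 0.46091264 -0.12637593  0.09008976]
```

View pics/p5.png

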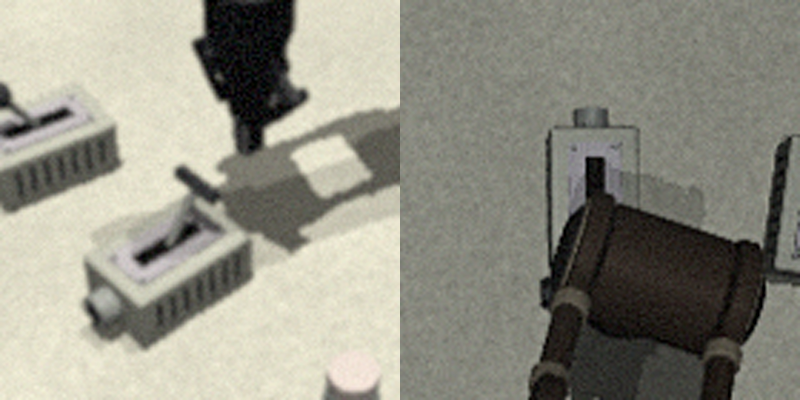

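The fingertips (left panel, 250,145) stand behind the bar (200,183) and are lined up with it. I'll push in +x, a bit slower at contact.

Call:
{"name": "servo_tool", "arguments": {"targets": [[-0.015,0,0,0],[-0.015,0,0,0],[-0.01,0,0,0],[-0.01,0,0,0],[-0.01,0,0,0],[-0.01,0,0,0]]}}

```text
time_s: 2.87
ee_pos: [0.5415, -0.1277, 0.105]
ee_rot: [0.028, 3.119, -0.02]
wrist_force: [0.5, -0.2, -0.0]
width: 0.0
```

Call:
{"name": "servo_tool", "arguments": {"targets": [[-0.008,0,0,0],[-0.008,0,0,0],[-0.008,0,0,0],[-0.008,0,0,0]]}}

```text
time_s: 3.2
ee_pos: [0.5802, -0.1282, 0.1119]
ee_rot: [0.025, 3.11, -0.024]
wrist_force: [-0.7, -0.4, -0.3]
width: 0.0001
```

The tip drifted up to z 0.112 during the push, so I'll look before judging.

```bash
python3 - <<'E'
from h import *
s=ctrl.sense();print(s["ee_pos"],s["wrist_force"])
a=camera("scene")[100:240,180:320];b=camera("wrist")
f=lambda a:cv2.convertScaleAbs(cv2.resize(a,(400,400),interpolation=2),alpha=1.4)
cv2.imwrite("pics/p6.png",np.hstack([f(a),cv2.resize(cv2.convertScaleAbs(b,alpha=1.4),(400,400))]))
E
```

```text
[ 0.58019263 -0.1281781   0.11192425] [-0.66387102 -0.39520616 -0.28262258]
```

View pics/p6.png

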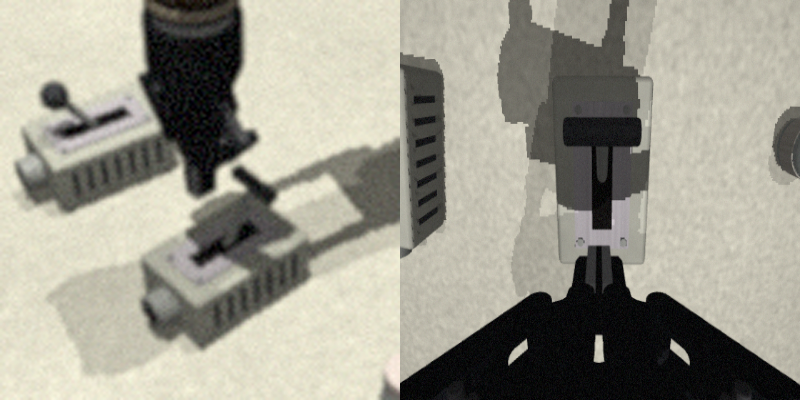

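The bar is still OFF (scene crop at 255,183; the wrist view has it at the far end). As the tip rose it passed over the bar. I'll lift, go back, lower further to z≈0.080, and hold the height during the push.

Call:
{"name": "servo_tool", "arguments": {"targets": [[0,0,-0.03,0],[0,0,-0.03,0],[0.025,0,0,0],[0.03,0,0,0],[0.03,0,0,0],[0.03,0,0,0],[0,0,0,0]]}}

```text
time_s: 3.88
ee_pos: [0.4567, -0.1244, 0.1677]
ee_rot: [0.022, 3.118, -0.021]
wrist_force: [-0.6, 0.4, -0.5]
width: -0.0001
```

Call:
{"name": "servo_tool", "arguments": {"targets": [[0,0,0.03,0],[0,0,0.03,0],[0,0,0.025,0],[0,0,0,0]]}}

```text
time_s: 4.22
ee_pos: [0.4589, -0.1266, 0.0834]
ee_rot: [0.026, 3.111, -0.025]
wrist_force: [-0.8, -0.0, 0.3]
width: 0.0003
```

Call:
{"name": "servo_tool", "arguments": {"targets": [[-0.015,0,0.002,0],[-0.012,0,0.002,0],[-0.01,0,0.002,0]]}}

```text
time_s: 4.47
ee_pos: [0.4943, -0.1267, 0.0776]
ee_rot: [0.028, 3.118, -0.022]
wrist_force: [-0.5, -0.1, 0.3]
width: 0.0003
```

Call:
{"name": "servo_tool", "arguments": {"targets": [[-0.008,0,0.0,0],[-0.008,0,0.001,0],[-0.008,0,0.001,0]]}}

```text
time_s: 4.72
ee_pos: [0.5224, -0.1276, 0.0785]
ee_rot: [0.026, 3.116, -0.023]
wrist_force: [-0.6, -0.2, 0.8]
width: 0.0004
```

Call:
{"name": "servo_tool", "arguments": {"targets": [[-0.008,0,0.001,0],[-0.008,0,0.001,0],[-0.008,0,0.001,0]]}}

```text
time_s: 4.97
ee_pos: [0.5505, -0.1284, 0.0774]
ee_rot: [0.026, 3.113, -0.025]
wrist_force: [-0.4, 0.1, -0.4]
width: 0.0001
```

```bash
python3 - <<'E'
from h import *
s=ctrl.sense();print(s["ee_pos"],s["wrist_force"])
a=camera("scene")[100:240,180:320];b=camera("wrist")
f=lambda a:cv2.convertScaleAbs(cv2.resize(a,(400,400),interpolation=2),alpha=1.4)
cv2.imwrite("pics/p7.png",np.hstack([f(a),cv2.resize(cv2.convertScaleAbs(b,alpha=1.4),(400,400))]))
E
```

```text
[ 0.5505307  -0.12838408  0.07740265] [-0.44954842  0.12907627 -0.35326559]
```

View pics/p7.png

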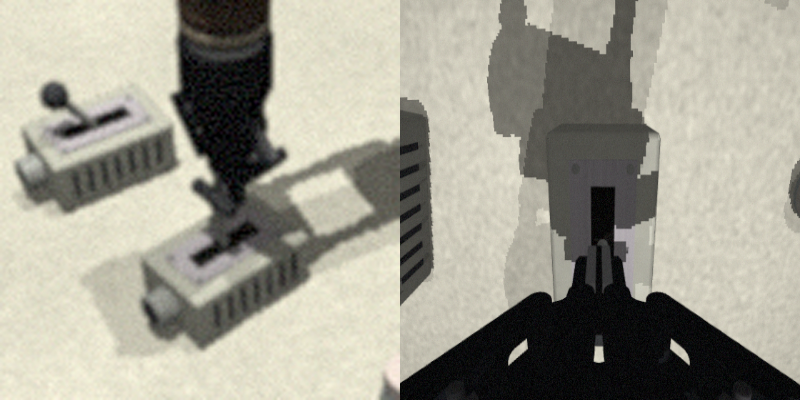

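The bar is now ahead of the finger, at (207,195) in the scene crop, so it is upright or past it. I'll push a little further in small steps and watch the force.

Call:
{"name": "servo_tool", "arguments": {"targets": [[-0.005,0,0.0,0],[-0.004,0,0.0,0]]}}

```text
time_s: 5.23
ee_pos: [0.5601, -0.1285, 0.0773]
ee_rot: [0.025, 3.113, -0.024]
wrist_force: [0.8, -0.6, 0.0]
width: 0.0
```

Call:
{"name": "servo_tool", "arguments": {"targets": [[-0.003,0,0.0,0],[0,0,0,0]]}}

```text
time_s: 5.4
ee_pos: [0.5641, -0.1286, 0.0774]
ee_rot: [0.025, 3.113, -0.024]
wrist_force: [-0.0, -0.5, -0.0]
width: 0.0002
```

No resistance, so the toggle has probably tipped over. I'll back off away from the bar, rise clear and verify.

Call:
{"name": "servo_tool", "arguments": {"targets": [[0.02,0,0,0],[0.03,0,0,0],[0.02,0,-0.02,0],[0.02,0,-0.035,0],[0.01,0,-0.035,0],[0,0,-0.035,0],[0.0,0,-0.02,0],[0,0,0,0]]}}

```text
time_s: 6.07
ee_pos: [0.451, -0.1231, 0.2209]
ee_rot: [0.026, 3.122, -0.02]
wrist_force: [0.9, 0.2, 1.1]
width: 0.0001
```

```bash
python3 - <<'E'
from h import *
s=ctrl.sense();print(s["ee_pos"],s["wrist_force"])
S=camera("scene");t=camera("top")
f=lambda a:cv2.convertScaleAbs(cv2.resize(a,(400,400),interpolation=2),alpha=1.4)
cv2.imwrite("pics/p8.png",np.vstack([np.hstack([f(S[150:220,222:292]),f(t[165:265,295:395])]),np.hstack([f(S[110:180,180:250]),f(S[240:340,360:460])])])[:, :])
cv2.imwrite("pics/p8.png",cv2.resize(cv2.imread("pics/p8.png"),(600,600)))
E
```

```text
[ 0.45097422 -0.12313929  0.2209157 ] [0.94198304 0.15161389 1.06985491]
```

View pics/p8.png

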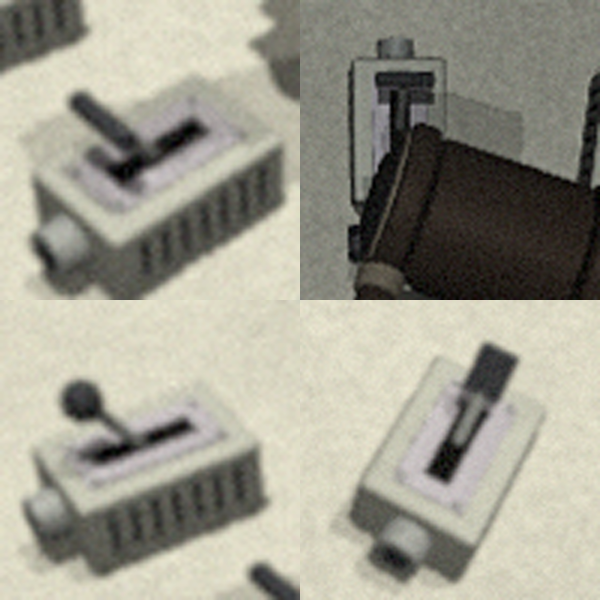

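The T bar now leans to the socket, at (112,125) top left and (405,78) top right. The ball still leans to its socket and the paddle still leans away. I'll triangulate the bar and hand in if it is at the ON stop.

```bash
python3 - <<'E'
from h import *
X=tri(camera_info("top"),[(329.7,190.8)],camera_info("scene"),[(248.0,179.0)])[0];print(X.round(4),"expect ~",(.597,-.127,.110))
if abs(X[0]-.597)<.006 and abs(X[2]-.11)<.008: print(ctrl.finish_job())
E
```

```text
[ 0.5949 -0.1235  0.1078] expect ~ (0.597, -0.127, 0.11)
the job is handed in; nothing more can be done
None
```

The ring light's T toggle, on the middle supply, is thrown over to ON, and the job was handed in at about 6 s on the clock.

- **First push:** it failed. The fingertips drifted up about 20 mm and passed over the bar, which was still OFF afterwards. I lifted clear, went back and pushed again about 25 mm lower. The toggle then went over with no noticeable force.
- **T toggle, last check:** the bar's centre triangulated to (0.595, -0.124, 0.108). Fully ON should be about (0.597, -0.127, 0.110), so they agree within measuring error.
- **Other supplies:** in the last pictures the ball toggle still leans to its socket (ON) and the paddle still leans away from its socket (OFF).
- **Robot:** it is clear of everything, with the tool at z 0.22 behind the box. The wrist force readings between moves stayed under about 2 N throughout.

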